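Pack the tincture sample carrier for dispatch

TASK

Make up the sample carrier: draw the brass keeper fully back, lay the round glass tube into the notched cradle so that it rests in both notches, then push the keeper fully home over it. Also pack every small corked bottle (24 mm stopper), square canister and long canister that is on the table into the open box, all standing upright on its floor (before or after the tube, in any order). Leave the other things (weight, mortar, card stand, dropper bottle, cork lid) where they are.

Things in the scene. Friction and masses are not known exactly. Their poses are not given: they have to be found in the camera images.
- carrier: Wooden dispatch carrier, fixed to the table: a base board 230 (x) by 252 mm (y) and 6 mm thick carrying an open plywood box, a two-notch cradle and a keeper slide. Origin on the table under the box's centre; x along the box's long side, y towards the cradle, z up. Its place and yaw vary.
- box_floor (a point): Centre of the inner floor of the open box, 12 mm above the table, same axes as the carrier. Inside the box is 153 mm along x and 102 mm along y; walls 6 mm thick, tops 40 mm above this floor (52 mm above the table), so everything packed sticks out at the top. Six 51 mm cells' worth of room in 3 x 2, no dividers.
- cradle (a point): Where the centre of the tube is when it rests in the cradle, 62 mm above the table, 117 mm from the box centre along carrier y; axes as the carrier; the tube then lies along x. The cradle is two upright supports 12 mm thick (centred 35 mm either side of this point along x), each with an open 90 degree V notch, 42 mm wide at the top, its tips 7 mm above this point. Between them 58 mm is free for fingers, down to the board.
- keeper (a joint): Keeper slide along carrier x: 0 = drawn fully back to its stop (cradle free), 0.060 m = fully home at its end stop. Stays where left; about 2 N friction. Its flat brass tongue (14 mm wide, underside 75 mm above the table, 3 mm over the tube's top) sticks out towards the box and over the cradle line; near home it covers one end of the tube, so the tube cannot be laid in or taken out. It starts part way.
- keeper_grip (a point): Centre of the keeper's black upright grip block, 20 mm (x) by 24 mm (y) by 36 mm high, 94 mm above the table (block from 76 to 112 mm), 47 mm beyond the cradle line along carrier y. It moves with the keeper: to carrier +x as the joint value grows; at 0 it is 98 mm on the -x side of the cradle point, home 38 mm.
- tube: Round sample tube of amber glass, 20 mm diameter, 120 mm long including a 10 mm square wooden end cap (22 x 22 mm) at each end that keeps it from rolling. Lies on the table. Origin at its middle, on its axis (11 mm above the table as it lies); x along its length. About 0.06 kg.
- longtin: Long steel canister: body 98 mm (x) by 47 mm (y) up to 55 mm height (foot chamfered 2.5 mm), on its lid a wooden bar grip 44 mm (x) by 22 mm (y) from 55 to 85 mm height. Origin at the centre of the underside. Bottom-heavy, about 0.28 kg. May be absent.
- jar1: Small round amber glass bottle with dark contents and a cork stopper: body 47 mm diameter up to 55 mm height (the foot's edge is chamfered 2.5 mm), then the stopper, a cylinder 24 mm diameter from 55 to 85 mm height, to grip from above. Origin at the centre of the underside, z up along its axis. Bottom-heavy, about 0.16 kg. May be absent.
- jar2: Small round amber glass bottle with dark contents and a cork stopper: body 47 mm diameter up to 55 mm height (the foot's edge is chamfered 2.5 mm), then the stopper, a cylinder 24 mm diameter from 55 to 85 mm height, to grip from above. Origin at the centre of the underside, z up along its axis. Bottom-heavy, about 0.16 kg. May be absent.
- jar3: Small round amber glass bottle with dark contents and a cork stopper: body 47 mm diameter up to 55 mm height (the foot's edge is chamfered 2.5 mm), then the stopper, a cylinder 24 mm diameter from 55 to 85 mm height, to grip from above. Origin at the centre of the underside, z up along its axis. Bottom-heavy, about 0.16 kg. May be absent.
- caddy1: Square steel canister: body 47 x 47 mm up to 55 mm height (foot chamfered 2.5 mm), on its lid a square wooden grip 22 x 22 mm from 55 to 85 mm height, sides parallel to the body's. Origin at the centre of the underside, x and y along its sides. Bottom-heavy, about 0.15 kg. May be absent.
- caddy2: Square steel canister: body 47 x 47 mm up to 55 mm height (foot chamfered 2.5 mm), on its lid a square wooden grip 22 x 22 mm from 55 to 85 mm height, sides parallel to the body's. Origin at the centre of the underside, x and y along its sides. Bottom-heavy, about 0.15 kg. May be absent.
- weight: Brass balance weight, 30 mm diameter, 40 mm high, not to be packed. Origin at the centre of its underside.
- mortar: White ceramic mortar bowl, 100 mm across, 60 mm high, not to be packed. Origin at the centre of its underside.
- cardstand: Small wooden card stand 30 x 50 mm, 57 mm high, not to be packed. Origin at the centre of its underside.
- dropper: Slim amber dropper bottle with black cap, 28 mm diameter, 65 mm high, not to be packed. Origin at the centre of its underside.
- corklid: Cork lid, a disc 60 mm across and 16 mm high, not to be packed. Origin at the centre of its underside.
There are look-alikes about, which are no part of the job. Leave any green look-alike of the jar3 alone. Leave any pink look-alike of the jar2 alone.

How it is judged:
By the outcome, as a careful person would: the job done as asked, in the order asked, and still so for the second after the job is handed in, with the robot touching nothing.
Of jar1, jar2, jar3, caddy1, caddy2, longtin only 4 to 5 are there at a start; the rules pass over those that are not, and their reading is None.
At some moment in a run one of jar1, jar2, jar3, caddy1, caddy2, longtin may be knocked a few centimetres aside while the robot is not near it.
It also fails if it takes over 208 s, if anything falls off the work surface, if the arm or the gripper's body presses on something with over 40 N, if the wrist force passes 120 N, or if a joint passes its speed limit or range.

ROBOT

A 7-joint arm with a two-finger parallel gripper is mounted at the origin on the work surface. World frame = base frame: x ahead of the robot, y to its left, z up, the work surface at z = 0. Lengths are in m, angles in degrees, forces in N, time in s.
With the tool pointing down it reaches from about 0.35 to 0.9 m from the base axis. Payload 19.9 kg.
Tool frame: the origin (TCP) lies at the very end of the fingers, on their centre line; the grasp point (between the pads) lies ctrl.pinch_z behind it (ctrl.pinch_z is the distance from the TCP to the grasp point, in m); z points along the fingers, y is the direction in which the jaws open and shut (so a half turn about z gives the same grasp; the last joint's range is limited). The gripper opens to 85 mm and grips with 20 to 120 N. Pads are 22 mm wide; open, the fingers measure 114 mm over their backs; the gripper's body (76 mm by 85 mm) begins 54 mm behind the grasp point. The pads swing forward as they close: fully open they stand 13 mm farther back than shut.
Start: joints at [-67.924, 23.915, -0.59, 92.452, 0.269, 63.638, -3.037], TCP at [0.259, 0.569, 0.231] pointing down, gripper open.
Joint ranges: [-161.28, 161.28], [-22.2, 115.67], [-73.04, 71.86], [3.21, 147.25], [-68.34, 248.33], [10.77, 114.83], [-161.83, 161.83]. Speed limits (degrees/s): [108.29, 108.29, 136.94, 136.94, 172.46, 172.46, 172.46].

INTERFACE

Orientations are given as a 3x3 rotation matrix whose columns are the frame's x, y, z axes.
In Python, from bench import ctrl gives the robot as it stands.
- The arm moves only by the tool play_rows, never from a script. Its argument "series" is a list of rows, each a list of 7 numbers: the shift along the tool's x, y, z in cm, then the turn, a rotation vector about the tool's x, y, z in rad, then the opening, from -1 (shut) to 1 (fully open), so that 0 is half open. A call has 1 to 20 rows; each row shifts and turns the commanded pose from where the row before left it, along the tool's axes as they then stand; what a row does not reach is not made up. A row lasts 1/8 s, in which the tool goes at most 62.5 mm and 10.7 degrees, less where a joint would pass 70% of its speed; a pose out of reach is approached as far as the arm can. A call with a gripper value outside its range is refused whole. The fingers move at their own pace and stop on an object; "grip_force" is the grip in N (left out, the last holds). Time passes only in rows, so rows that do not move let the fingers close. It gives the time, the measured TCP pose, the force and the opening at its end, in the units of the state.
- ctrl.get_state(): the state, without advancing time (a new reading comes with each control period).
- ctrl.get_image(name): name is "scene" or "top"; returns a dict with "frame" (480x640x3 uint8, red, green, blue), "fx", "fy", "cx", "cy" (pixels), "R" (3x3) and "t" (3): a world point X has camera coordinates R X + t. Camera axes: x right, y down, z forward; pixel columns grow to the right and rows downward; lengths in m; the calibration is good to about 2 mm. A picture is of the moment at which its call begins. There is no depth.
- ctrl.finish_job(): hands the job in, once; it reports no verdict.
Trained networks look in a picture, given as the dict that the camera call returned (one of the last four; its "shot" number tells which), for a name from the list of things; names that differ only in an ending like _2 or _b are one class to them, and where a whole thing is asked for, a point or a joint stands for the part that bears it (a point fixed in the world has none). Each returns a list of dicts, best first, with "score" (0 to 1); they miss things now and then, are a little off and sometimes report something else, mostly with a low value. They report only what shows in the picture. A call takes as long as a camera call. They do not tell look-alikes from the thing itself.
- ctrl.boxes_of(picture, name): "centre" ([column, row] as shares, 0 to 1, of the picture: columns of its width, rows of its height, amid what is visible of it).
- ctrl.outline_of(picture, name): "mask" (480x640 bool, what is visible of it) and "centre" ([column, row] as shares, 0 to 1, of the picture: columns of its width, rows of its height, amid what is visible of it).
The state is a dict: "time": time; "q": joint angles; "qvel": joint speeds; "joint_torque": joint torques, N m; "tool_pos": TCP position; "ee_rot": TCP orientation; "wrist_force": force on the tool from outside, world axes, zero at the start; "ft_torque": the same for the moment, N m; "gripper_width": opening from 0.0 (shut) to 1.0 (fully open).
Only numpy, scipy, OpenCV 4.12 (cv2) and the standard library are available. Lean on these libraries where they do the work, as an engineer would, in place of code of your own. Each camera call takes 0.05 s, during which the arm holds its last target. There are 200 camera calls.

## Working session

There is one attempt and no reset: what is moved stays moved. The work goes in short steps, Python scripts to look and compute and a tool call to move; the robot and the scene stay as the last step left them, time stands still between calls to the robot, and variables do not carry over. Pictures are saved under pics/ and viewed, about 12 in all and at most 16, crops included, and the job is handed in when it is done.

Besides the shell and the picture viewer there is one more tool, called as a command line: name --pt "numbers of a row" for each row, then --argument value for the rest. play_rows: Moves the arm, as the interface text tells. Its arguments: {"type":"object","properties":{"series":{"type":"array","items":{"type":"array","items":{"type":"number"}}},"grip_force":{"type":"number"}},"required":["series"]}

```bash
mkdir -p pics; ls; python3 - <<'E'
from bench import ctrl
import cv2,numpy as np
print(ctrl.pinch_z)
s=ctrl.get_state();print(s['time'],s['tool_pos'],s['ee_rot'],s['gripper_width'])
for n in('scene','top'):
    p=ctrl.get_image(n);cv2.imwrite(f'pics/{n}0.png',p['frame'][:,:,::-1]);print(n,p['fx'],p['cx'],p['cy'],np.round(p['R'],3).tolist(),p['t'])
    for k in['carrier','keeper_grip','tube','longtin','jar1','caddy1','weight','mortar','cardstand','dropper','corklid']:
        print(k,[(round(b['score'],2),round(b['centre'][0]*640),round(b['centre'][1]*480)) for b in ctrl.boxes_of(p,k)])
E
```

```text
pics
0.0187
0.0 [0.25859851 0.56860733 0.23066791] [[-9.10288127e-01  4.13975069e-01 -4.10123417e-04]
 [ 4.13975260e-01  9.10287416e-01 -1.14257524e-03]
 [-9.96674759e-05 -1.20985362e-03 -9.99999263e-01]] 0.9975049386948228
scene 462.02380978218304 325.5886138758505 245.25871132002342 [[-0.182, 0.983, 0.011], [0.638, 0.126, -0.759], [-0.748, -0.131, -0.651]] [ 0.11240097 -0.24899321  1.19990084]
carrier [(0.76, 439, 341), (0.61, 505, 287)]
keeper_grip [(0.6, 503, 286)]
tube [(0.78, 162, 253), (0.69, 184, 330), (0.67, 506, 285)]
longtin []
jar1 [(0.9, 318, 305), (0.72, 236, 240), (0.71, 269, 281), (0.57, 242, 334), (0.55, 292, 253)]
caddy1 [(0.74, 209, 270), (0.16, 239, 334)]
weight [(0.59, 247, 268), (0.19, 237, 240)]
mortar [(0.85, 216, 194)]
cardstand [(0.92, 186, 329), (0.52, 438, 341)]
dropper [(0.94, 324, 230)]
corklid [(0.63, 267, 226), (0.2, 212, 193)]
top 488.1272678308489 323.1884245085503 238.24076603260443 [[0.007, -1.0, -0.021], [-0.992, -0.004, -0.122], [0.122, 0.022, -0.992]] [-0.02007697  0.52323875  0.93085253]
carrier [(0.63, 232, 210), (0.44, 339, 309)]
keeper_grip [(0.65, 176, 229)]
tube [(0.72, 491, 264), (0.57, 371, 171)]
longtin []
jar1 [(0.78, 328, 211), (0.76, 421, 281), (0.72, 371, 225), (0.72, 374, 167), (0.57, 361, 270)]
caddy1 [(0.97, 425, 228)]
weight [(0.6, 397, 246)]
mortar [(0.81, 471, 342), (0.31, 174, 231)]
cardstand [(0.58, 423, 174)]
dropper [(0.62, 338, 309)]
corklid [(0.96, 399, 317)]
```

View pics/scene0.png

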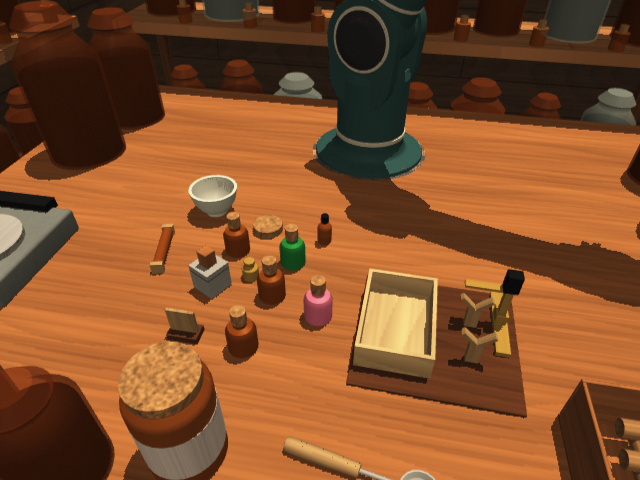

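View pics/top0.png

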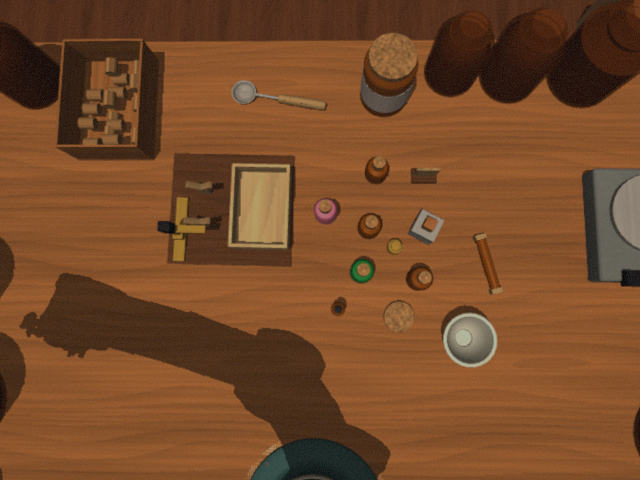

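Three amber jars, one caddy (no long tin), the tube on the right, the carrier on the left; pink and green look-alikes. Now for measurements.

```bash
cat > h.py <<'E'
from bench import ctrl
import cv2,numpy as np
from scipy.optimize import minimize,least_squares
def shot(n): return ctrl.get_image(n)
def proj(p,X):
    c=np.atleast_2d(X)@np.array(p['R']).T+np.array(p['t'])
    return np.c_[p['fx']*c[:,0]/c[:,2]+p['cx'],p['fy']*c[:,1]/c[:,2]+p['cy']]
def ray(p,uv,z):
    R=np.array(p['R']);C=-R.T@np.array(p['t'])
    d=R.T@np.array([(uv[0]-p['cx'])/p['fx'],(uv[1]-p['cy'])/p['fy'],1])
    return (C+d*(z-C[2])/d[2])[:2]
a=np.linspace(0,2*np.pi,40)
def circ(r,z): return np.c_[r*np.cos(a),r*np.sin(a),0*a+z]
def box(lx,ly,z0,z1): return np.array([[sx*lx/2,sy*ly/2,z] for sx in(-1,1) for sy in(-1,1) for z in(z0,z1)])
SH={'jar1':[np.r_[circ(.021,0),circ(.0235,.003),circ(.0235,.05),circ(.02,.055)],np.r_[circ(.012,.055),circ(.012,.085)]],
 'caddy1':[box(.047,.047,0,.055),box(.022,.022,.055,.085)],
 'tube':[box(.12,.021,-.0105,.0105)]}
def sil(p,name,pose):
    m=np.zeros((1920,2560),np.uint8);x,y,z,th=pose;c,s=np.cos(th),np.sin(th)
    for P in SH[name]:
        W=P@np.array([[c,s,0],[-s,c,0],[0,0,1]])+[x,y,z]
        cv2.fillConvexPoly(m,cv2.convexHull(np.round((proj(p,W)+.5)*4).astype(np.int32)),1)
    return cv2.resize(m.astype(np.float32),(640,480),interpolation=cv2.INTER_AREA)
def fit(views,name,xy,z=0,th=0):
    # views: list of (picture, mask)
    def f(v):
        e=0
        for p,m in views:
            s=sil(p,name,(v[0]/1e3,v[1]/1e3,z,v[2]/50 if name!='jar1' else 0)); e+=np.abs(s-m).sum()/m.sum()
        return e
    r=minimize(f,[xy[0]*1e3,xy[1]*1e3,th*50],method='Nelder-Mead',options=dict(initial_simplex=np.array([xy[0]*1e3,xy[1]*1e3,th*50])+np.array([[0,0,0],[8,0,0],[0,8,0],[0,0,10]]),xatol=.1,fatol=1e-3))
    return r.x[0]/1e3,r.x[1]/1e3,np.degrees(r.x[2]/50),r.fun/len(views)
E
python3 - <<'E'
from h import *
T=shot('top');S=shot('scene')
for n,hz in(('jar1',.05),('caddy1',.04),('tube',.011)):
    o=[(q,ctrl.outline_of(q,n)) for q in(T,S)]
    for t in o[0][1]:
        c=np.array(t['centre'])*[640,480]; xy=ray(T,c,hz); col=T['frame'][t['mask']].mean(0).astype(int)
        v=[(T,t['mask'])]
        e=proj(S,[[*xy,hz]])[0]
        b=[s for s in o[1][1] if np.hypot(*(np.array(s['centre'])*[640,480]-e))<18]
        if b: v.append((S,b[0]['mask']))
        best=min((fit(v,n,xy,.011 if n=='tube' else 0,th) for th in((0,) if n=='jar1' else (0,.5,1,-.5))),key=lambda r:r[3])
        print(n,round(t['score'],2),c.round(),col,len(v),np.round(best,4))
c=T['frame'][145:275,155:305];cv2.imwrite('pics/c1.png',cv2.resize(c,None,fx=5,fy=4.6,interpolation=cv2.INTER_CUBIC)[:598,:,::-1])
c=S['frame'][260:420,340:535];cv2.imwrite('pics/c2.png',cv2.resize(c,None,fx=4,fy=3.7,interpolation=cv2.INTER_CUBIC)[:,:,::-1])
E
```

```text
jar1 0.95 [418. 281.] [104  61  29] 2 [ 0.4459 -0.2049 -0.4235  0.0553]
jar1 0.95 [362. 270.] [70 90 43] 2 [ 0.4596 -0.092  -1.0374  0.1066]
jar1 0.82 [372. 224.] [107  63  29] 2 [ 0.5484 -0.108   1.1067  0.0981]
jar1 0.66 [326. 210.] [135  80  74] 2 [ 0.5783 -0.0213  0.6921  0.1082]
jar1 0.65 [375. 170.] [101  60  28] 2 [ 0.6627 -0.1229  1.2956  0.0614]
tube 0.79 [489. 266.] [119  69  30] 2 [ 0.4756 -0.3436 15.3188  0.2959]
```

View pics/c1.png

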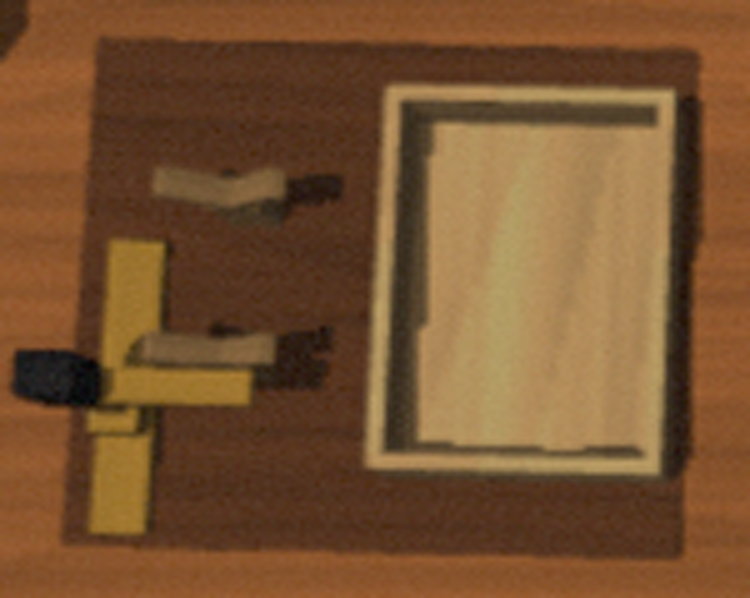

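View pics/c2.png

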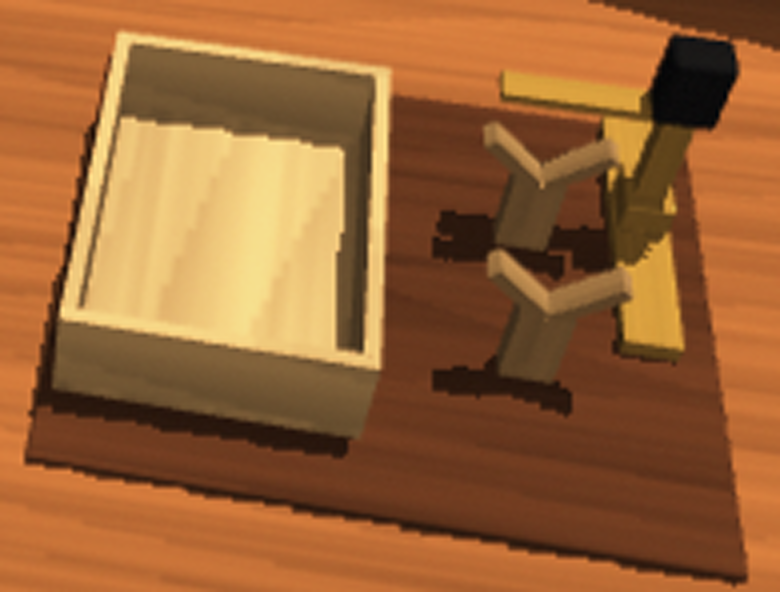

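Carrier clear: rim corners readable in both crops (c1: 384,86 / 676,88 / 661,476 / 366,468; c2: 118,33 / 390,68 / 380,369 / 63,320); the grip block at c1 (57,377), c2 (695,82).

```bash
python3 - <<'E'
from h import *
T=shot('top');S=shot('scene')
P1=np.array([[384,86],[676,88],[661,476],[366,468]])/[5,4.6]+[155-.4,145-.4]
P2=np.array([[380,369],[63,320],[118,33],[390,68]])/[4,3.7]+[340-.4,260-.4]
L=np.array([[.0825,.057,.052],[.0825,-.057,.052],[-.0825,-.057,.052],[-.0825,.057,.052]])
def W(v,L):
    c,s=np.cos(v[2]),np.sin(v[2]);return np.c_[v[0]+c*L[:,0]-s*L[:,1],v[1]+s*L[:,0]+c*L[:,1],L[:,2]]
for use in('both','top','scene'):
    def f(v):
        e=[]
        if use!='scene':e+=list((proj(T,W(v,L))-P1).ravel())
        if use!='top':e+=list((proj(S,W(v,L))-P2).ravel())
        return np.array(e)
    r=least_squares(f,[.58,.12,0],x_scale=[.01,.01,.1]);v=r.x
    print(use,v[:2].round(4),np.degrees(v[2]).round(2),np.abs(r.fun).max().round(2))
    if use=='both':vb=v
v=vb
print('cradle',W(v,np.array([[0,.117,.062]])))
g1=np.array([57,377])/[5,4.6]+[154.6,144.6];g2=np.array([695,82])/[4,3.7]+[339.6,259.6]
for p,g in((T,g1),(S,g2)):
    xy=ray(p,g,.094);d=xy-v[:2];c,s=np.cos(v[2]),np.sin(v[2]);print('grip',xy.round(4),'local',(c*d[0]+s*d[1]).round(4),(-s*d[0]+c*d[1]).round(4))
for n in('caddy1','tube'):
  for p,q in((T,'top'),(S,'scene')):
    for t in ctrl.outline_of(p,n):
        m=t['mask'];c=np.array(t['centre'])*[640,480]
        print(n,q,round(t['score'],2),c.round(),m.sum())
        if n=='caddy1' and t['score']>.5:
            print(min((fit([(p,m)],n,ray(p,c,.04),0,th) for th in(0,.5,1,-.5)),key=lambda r:r[3]))
        if n=='tube':
            (cx,cy),wh,a=cv2.minAreaRect(np.argwhere(m)[:,::-1].astype(np.float32));b=cv2.boxPoints(((cx,cy),wh,a))
            i=0 if np.hypot(*(b[0]-b[1]))<np.hypot(*(b[1]-b[2])) else 1
            e=[ray(p,(b[i]+b[(i+1)%4])/2,.012),ray(p,(b[(i+2)%4]+b[(i+3)%4])/2,.012)]
            d=e[0]-e[1];print(np.round((e[0]+e[1])/2,4),np.hypot(*d).round(3),np.degrees(np.arctan2(d[1],d[0])).round(1))
E
```

```text
both [0.5858 0.1086] -0.82 1.01
top [0.5859 0.1083] -0.92 0.54
scene [0.5856 0.1088] -0.76 0.84
cradle [[0.58741789 0.22561898 0.062     ]]
grip [0.5364 0.2744] local -0.0517 0.1651
grip [0.5345 0.2742] local -0.0536 0.1648
caddy1 top 0.68 [424. 227.] 751
(np.float64(0.5468273724713973), np.float64(-0.2187394899239646), np.float64(63.17220932378592), np.float64(0.05076564580559254))
caddy1 scene 0.73 [206. 272.] 1413
(np.float64(0.546550096681105), np.float64(-0.21826988593346527), np.float64(60.439584116751575), np.float64(0.09956652512384996))
caddy1 scene 0.37 [439. 341.] 20028
tube top 0.62 [488. 265.] 751
[ 0.4756 -0.3443] 0.122 14.6
tube scene 0.77 [165. 249.] 667
[ 0.4777 -0.3431] 0.148 -164.3
```

play_rows --pt "0 0 0 0 0 0.165 0.2" --pt "0 0 0 0 0 0.165 0.2" --pt "0 0 0 0 0 0.165 0.2" --pt "0 0 0 0 0 0.165 0.2" --pt "0 0 0 0 0 0.165 0.2" --pt "0 0 0 0 0 0.165 0.2" --pt "0 0 0 0 0 0.165 0.2" --pt "-3.64 3.5 0 0 0 0 0.2" --pt "-3.64 3.5 0 0 0 0 0.2" --pt "-3.64 3.5 0 0 0 0 0.2" --pt "-3.64 3.5 0 0 0 0 0.2" --pt "-3.64 3.5 0 0 0 0 0.2" --pt "-3.64 3.5 0 0 0 0 0.2" --pt "-3.64 3.5 0 0 0 0 0.2" --pt "-3.64 3.5 0 0 0 0 0.2" --pt "0 0 0 0 0 0 0.2" --pt "0 0 0 0 0 0 0.2" --grip_force 30

```text
time: 4.03
tool_pos: [0.5352, 0.275, 0.2312]
ee_rot: [[0.011, 1.0, -0.0], [1.0, -0.011, 0.0], [0.0, -0.0, -1.0]]
wrist_force: [-1.2, 0.8, -1.0]
gripper_width: 0.6
```

```bash
cat >> h.py <<'E'
BX,BY,BT=.5858,.1086,np.radians(-.82)
def car(x,y): return BX+np.cos(BT)*x-np.sin(BT)*y, BY+np.sin(BT)*x+np.cos(BT)*y
def go(x,y,z,head=None,note=''):
    # prints turn about tool z (rad) and then shift in the tool axes after it (cm)
    s=ctrl.get_state();R=np.array(s['ee_rot']);h=np.degrees(np.arctan2(R[1,1],R[0,1]))
    opts=[0.] if head is None else [-((head+k-h+180)%360-180) for k in(0,180)]
    for tu in opts:
        r=np.radians(tu);c,n=np.cos(r),np.sin(r);Q=R@np.array([[c,-n,0],[n,c,0],[0,0,1]])
        print(note,'turn',round(r,3),'shift cm',(Q.T@(np.array([x,y,z])-s['tool_pos'])*100).round(2))
    print(' t',round(s['time'],1),'pos',np.round(s['tool_pos'],4),'head',round(h,1),'tilt',np.round(R[:,2],4),'F',np.round(s['wrist_force'],1),'w',round(s['gripper_width'],3),'q7',round(s['q'][6],1))
E
python3 -c "
from h import *
go(.5355,.2743,.086,BT*57.2958)"
```

```text
turn 0.004 shift cm [-0.08  0.03 14.52]
 turn -3.138 shift cm [ 0.08 -0.03 14.52]
 t 4.0 pos [0.5352 0.275  0.2312] head -0.6 tilt [-3.e-04  1.e-04 -1.e+00] F [-1.2  0.8 -1. ] w 0.6 q7 -23.4
```

play_rows --pt "0 0 4 0 0 0 0.2" --pt "0 0 4 0 0 0 0.2" --pt "0 0 4 0 0 0 0.2" --pt "0 0 2.5 0 0 0 0.2" --pt "0 0 0 0 0 0 0.2" --pt "0 0 0 0 0 0 -1" --pt "0 0 0 0 0 0 -1" --pt "0 0 0 0 0 0 -1" --pt "0 0 0 0 0 0 -1" --pt "0 0 0 0 0 0 -1" --pt "0 0 0 0 0 0 -1"

```text
time: 5.4
tool_pos: [0.536, 0.2754, 0.0878]
ee_rot: [[0.011, 1.0, 0.002], [1.0, -0.011, 0.002], [0.002, 0.002, -1.0]]
wrist_force: [-0.8, 0.6, 6.5]
gripper_width: 0.231
```

play_rows --pt "0 -1 0 0 0 0 -1" --pt "0 -1 0 0 0 0 -1" --pt "0 -1 0 0 0 0 -1" --pt "0 -0.8 0 0 0 0 -1" --pt "0 -0.3 0 0 0 0 -1" --pt "0 -0.3 0 0 0 0 -1" --pt "0 -0.2 0 0 0 0 -1" --pt "0 0 0 0 0 0 -1"

```text
time: 6.4
tool_pos: [0.4901, 0.2763, 0.0877]
ee_rot: [[0.011, 1.0, 0.002], [1.0, -0.011, 0.002], [0.002, 0.002, -1.0]]
wrist_force: [-0.0, 3.6, 7.0]
gripper_width: 0.228
```

play_rows --pt "0 -0.2 0 0 0 0 -1" --pt "0 -0.2 0 0 0 0 -1" --pt "0 0 0 0 0 0 -1"

```text
time: 6.78
tool_pos: [0.4897, 0.2762, 0.0879]
ee_rot: [[0.012, 1.0, 0.009], [1.0, -0.012, 0.003], [0.003, 0.009, -1.0]]
wrist_force: [30.6, 7.9, -17.3]
gripper_width: 0.226
```

play_rows --pt "0 0.4 0 0 0 0 -1" --pt "0 0 0 0 0 0 0.2" --pt "0 0 0 0 0 0 0.2" --pt "0 0 0 0 0 0 0.2" --pt "0 0 -4 0 0 0 0.2" --pt "0 0 -5 0 0 0 0.2" --pt "0 0 -5 0 0 0 0.2" --pt "0 0 0 0 0 0 0.2"

```text
time: 7.78
tool_pos: [0.4908, 0.2758, 0.2299]
ee_rot: [[0.011, 1.0, 0.005], [1.0, -0.011, 0.004], [0.004, 0.005, -1.0]]
wrist_force: [-0.3, -1.3, -0.3]
gripper_width: 0.6
```

```bash
python3 -c "
from h import *
go(.4762,-.3438,.10,-75)
T=shot('top')
for t in ctrl.boxes_of(T,'keeper_grip'):
    c=np.array(t['centre'])*[640,480];print(t['score'],c,ray(T,c,.094))"
```

```text
turn 1.298 shift cm [-17.52  59.5   12.77]
 turn -1.844 shift cm [ 17.52 -59.5   12.77]
 t 7.8 pos [0.4908 0.2758 0.2299] head -0.6 tilt [ 0.0046  0.0035 -1.    ] F [-0.3 -1.3 -0.3] w 0.6 q7 -26.4
0.83 [173.888 253.68 ] [0.48577117 0.25737436]
```

play_rows --pt "0 0 0 0 0 0.162 0.2" --pt "0 0 0 0 0 0.162 0.2" --pt "0 0 0 0 0 0.162 0.2" --pt "0 0 0 0 0 0.162 0.2" --pt "0 0 0 0 0 0.162 0.2" --pt "0 0 0 0 0 0.162 0.2" --pt "0 0 0 0 0 0.162 0.2" --pt "0 0 0 0 0 0.162 0.2"

```text
time: 8.88
tool_pos: [0.4889, 0.2748, 0.2249]
ee_rot: [[0.967, 0.255, -0.002], [0.255, -0.967, -0.002], [-0.002, 0.001, -1.0]]
wrist_force: [0.0, -0.0, 0.1]
gripper_width: 0.601
```

play_rows --pt "-1.46 4.96 0 0 0 0 0.2" --pt "-1.46 4.96 0 0 0 0 0.2" --pt "-1.46 4.96 0 0 0 0 0.2" --pt "-1.46 4.96 0 0 0 0 0.2" --pt "-1.46 4.96 0 0 0 0 0.2" --pt "-1.46 4.96 0 0 0 0 0.2" --pt "-1.46 4.96 0 0 0 0 0.2" --pt "-1.46 4.96 0 0 0 0 0.2" --pt "-1.46 4.96 0 0 0 0 0.2" --pt "-1.46 4.96 0 0 0 0 0.2" --pt "-1.46 4.96 0 0 0 0 0.2" --pt "-1.46 4.96 0 0 0 0 0.2" --pt "0 0 0 0 0 0 0.2" --pt "0 0 0 0 0 0 0.2"

```text
time: 10.62
tool_pos: [0.4751, -0.3447, 0.2251]
ee_rot: [[0.966, 0.26, -0.002], [0.26, -0.966, 0.001], [-0.002, -0.001, -1.0]]
wrist_force: [-0.2, -1.0, -0.0]
gripper_width: 0.601
```

```bash
python3 -c "
from h import *
go(.4762,-.3438,.006,-75)
S=shot('scene');cv2.imwrite('pics/s2.png',S['frame'][150:450,100:560,::-1])"
```

```text
turn 0.002 shift cm [ 0.16 -0.03 21.91]
 turn -3.14 shift cm [-0.16  0.03 21.91]
 t 10.6 pos [ 0.4751 -0.3447  0.2251] head -74.9 tilt [-1.9e-03  7.0e-04 -1.0e+00] F [-0.2 -1.  -0. ] w 0.601 q7 -23.5
```

View pics/s2.png

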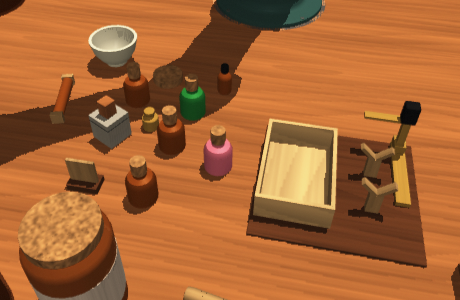

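Keeper drawn back (grip at crop 410,112), tube untouched (62,98). Descend and grip.

play_rows --pt "0.16 0 5 0 0 0 0.2" --pt "0 0 5 0 0 0 0.2" --pt "0 0 5 0 0 0 0.2" --pt "0 0 4 0 0 0 0.2" --pt "0 0 1.5 0 0 0 0.2" --pt "0 0 1.2 0 0 0 0.2" --pt "0 0 0 0 0 0 0.2" --pt "0 0 0 0 0 0 -1" --pt "0 0 0 0 0 0 -1" --pt "0 0 0 0 0 0 -1" --pt "0 0 0 0 0 0 -1" --pt "0 0 0 0 0 0 -1" --pt "0 0 0 0 0 0 -1"

```text
time: 12.3
tool_pos: [0.4776, -0.345, 0.0104]
ee_rot: [[0.965, 0.261, 0.001], [0.261, -0.965, -0.0], [0.001, 0.001, -1.0]]
wrist_force: [-1.0, 1.8, 9.0]
gripper_width: 0.214
```

play_rows --pt "0 0 0 0 0 0 -0.2" --pt "0 0 0 0 0 0 -0.2" --pt "0 0 0 0 0 0 -0.2" --pt "0 0 0 0 0 0 -0.2"

```text
time: 12.8
tool_pos: [0.4771, -0.3447, 0.0093]
ee_rot: [[0.965, 0.261, -0.0], [0.261, -0.965, -0.0], [-0.0, 0.0, -1.0]]
wrist_force: [0.2, -0.4, -0.7]
gripper_width: 0.399
```

```bash
python3 -c "
from h import *
go(.4762,-.3438,.005,-75)"
```

```text
turn 0.002 shift cm [-0.06 -0.11  0.43]
 turn -3.14 shift cm [0.06 0.11 0.43]
 t 12.8 pos [ 0.4771 -0.3447  0.0093] head -74.9 tilt [-0.e+00 -1.e-04 -1.e+00] F [ 0.2 -0.4 -0.7] w 0.399 q7 -13.1
```

play_rows --pt "-0.1 -0.1 0.3 0 0 0 -0.2" --pt "0 0 0.3 0 0 0 -0.2" --pt "0 0 0 0 0 0 -0.2" --pt "0 0 0 0 0 0 -1" --pt "0 0 0 0 0 0 -1" --pt "0 0 0 0 0 0 -1" --pt "0 0 0 0 0 0 -1" --pt "0 0 0 0 0 0 -1"

```text
time: 13.8
tool_pos: [0.4759, -0.3441, 0.0034]
ee_rot: [[0.965, 0.261, 0.0], [0.261, -0.965, -0.0], [0.0, 0.0, -1.0]]
wrist_force: [-0.9, -1.1, 3.7]
gripper_width: 0.218
```

play_rows --pt "0 0 -2 0 0 0 -1" --pt "0 0 -4 0 0 0 -1" --pt "0 0 -5 0 0 0 -1" --pt "0 0 -5 0 0 0 -1" --pt "0 0 -3 0 0 0 -1" --pt "0 0 0 0 0 0.139 -1" --pt "0 0 0 0 0 0.139 -1" --pt "0 0 0 0 0 0 -1" --pt "0 0 0 0 0 0 -1"

```text
time: 14.92
tool_pos: [0.4758, -0.344, 0.1938]
ee_rot: [[1.0, -0.011, 0.0], [-0.011, -1.0, -0.0], [0.0, 0.0, -1.0]]
wrist_force: [0.4, -0.3, -0.5]
gripper_width: 0.219
```

```bash
python3 - <<'E'
from h import *
go(.5874,.2256,.20,-90.82)
x,y,z=ctrl.get_state()['tool_pos'];z+=.0076
for n in('top','scene'):
    p=shot(n)
    for t in ctrl.outline_of(p,'tube'):
        m=t['mask'];c=np.array(t['centre'])*[640,480]
        print(n,round(t['score'],2),c.round(),'expect',proj(p,[[x,y,z]]).round(),'pos',ray(p,c,z),m.sum())
        if m.sum()<3000: print(fit([(p,m)],'tube',(x,y),z,0))
E
```

```text
turn 0.003 shift cm [ 10.34 -57.11  -0.63]
 turn -3.138 shift cm [-10.34  57.11  -0.63]
 t 14.9 pos [ 0.4758 -0.344   0.1938] head -90.6 tilt [ 3.e-04 -2.e-04 -1.e+00] F [ 0.4 -0.3 -0.5] w 0.219 q7 -35.5
top 0.82 [527. 229.] expect [[525. 256.]] pos [ 0.51835056 -0.34907278] 359
(np.float64(0.4951672915270068), np.float64(-0.3218503852059751), np.float64(-43.74296615604167), np.float64(2.736072423398329))
scene 0.84 [128. 169.] expect [[136. 159.]] pos [ 0.50666213 -0.34268314] 613
(np.float64(0.47843098592669075), np.float64(-0.34354037163464135), np.float64(0.17912126688074942), np.float64(0.9043637846655791))
```

```bash
python3 - <<'E'
from h import *
a=shot('top')['frame'][150:350,400:640];b=shot('scene')['frame'][60:260,30:270]
cv2.imwrite('pics/t3.png',cv2.resize(np.hstack([a,b]),None,fx=1.65,fy=1.65)[:,:,::-1])
E
```

```text
(no output)
```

View pics/t3.png

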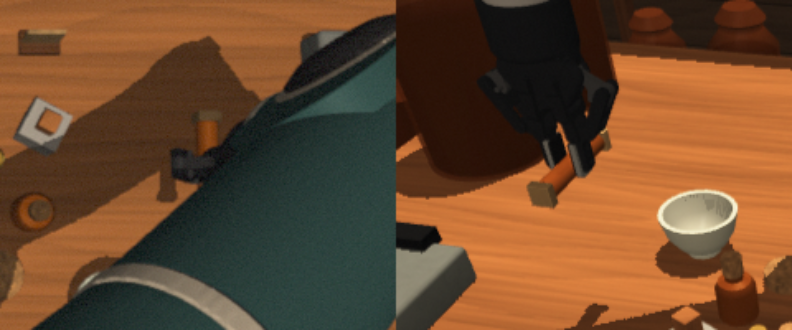

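Tube is held level between the fingers; near cap at scene px ~(119,178), far cap ~(158,147).

```bash
python3 - <<'E'
from h import *
p=shot('scene');z=.2014
for u in((118.5,178),(158.5,147),((118.5+158.5)/2,162.5)):print(ray(p,u,z))
print(proj(p,[[.5358,-.3446,z],[.4158,-.3434,z]]))
q=shot('top');m=max(ctrl.outline_of(q,'tube'),key=lambda t:t['score'])['mask'];r=np.argwhere(m);top=r[r[:,0]<r[:,0].min()+2]
print(top.mean(0),ray(q,top.mean(0)[::-1],z))
E
```

```text
[ 0.53461265 -0.34306279]
[ 0.43134442 -0.32692634]
[ 0.48555831 -0.33539768]
[[117.18210342 178.3004363 ]
 [153.67778363 141.78005783]]
[217.57142857 526.92857143] [ 0.53749632 -0.35014478]
```

play_rows --pt "0.86 -4.76 0 0 0 0 -1" --pt "0.86 -4.76 0 0 0 0 -1" --pt "0.86 -4.76 0 0 0 0 -1" --pt "0.86 -4.76 0 0 0 0 -1" --pt "0.86 -4.76 0 0 0 0 -1" --pt "0.86 -4.76 0 0 0 0 -1" --pt "0.86 -4.76 0 0 0 0 -1" --pt "0.86 -4.76 0 0 0 0 -1" --pt "0.86 -4.76 0 0 0 0 -1" --pt "0.86 -4.76 0 0 0 0 -1" --pt "0.86 -4.76 0 0 0 0 -1" --pt "0.86 -4.76 0 0 0 0 -1" --pt "0 0 0 0 0 0 -1" --pt "0 0 0 0 0 0 -1"

```text
time: 17.12
tool_pos: [0.5872, 0.225, 0.1932]
ee_rot: [[1.0, -0.015, -0.0], [-0.015, -1.0, -0.001], [-0.0, 0.001, -1.0]]
wrist_force: [0.5, 0.3, -0.1]
gripper_width: 0.218
```

```bash
python3 -c "
from h import *
go(.5874,.2256,.0544,-90.82)"
```

```text
turn -0.0 shift cm [ 0.02 -0.07 13.88]
 turn 3.141 shift cm [-0.02  0.07 13.88]
 t 17.1 pos [0.5872 0.225  0.1932] head -90.8 tilt [-1.e-04 -8.e-04 -1.e+00] F [ 0.5  0.3 -0.1] w 0.218 q7 -93.2
```

play_rows --pt "0 -0.05 4 0 0 0 -1" --pt "0 0 4 0 0 0 -1" --pt "0 0 3 0 0 0 -1" --pt "0 0 1 0 0 0 -1" --pt "0 0 1 0 0 0 -1" --pt "0 0 0.5 0 0 0 -1" --pt "0 0 0.4 0 0 0 -1" --pt "0 0 0 0 0 0 -1" --pt "0 0 0 0 0 0 -1"

```text
time: 18.25
tool_pos: [0.5873, 0.2262, 0.0546]
ee_rot: [[1.0, -0.014, 0.0], [-0.014, -1.0, 0.0], [0.0, -0.0, -1.0]]
wrist_force: [0.4, -0.1, 0.1]
gripper_width: 0.218
```

play_rows --pt "0 0 0.15 0 0 0 -1" --pt "0 0 0 0 0 0 -1" --pt "0 0 0.1 0 0 0 -1" --pt "0 0 0 0 0 0 -1"

```text
time: 18.75
tool_pos: [0.5876, 0.2262, 0.0539]
ee_rot: [[1.0, -0.014, 0.0], [-0.014, -1.0, 0.001], [0.0, -0.001, -1.0]]
wrist_force: [-13.0, -3.0, 36.3]
gripper_width: 0.221
```

play_rows --pt "0 0 -0.2 0 0 0 -1" --pt "0 0 0 0 0 0 -0.1" --pt "0 0 0 0 0 0 -0.1" --pt "0 0 0 0 0 0 -0.1" --pt "0 0 0 0 0 0 -0.1" --pt "0 0 -2 0 0 0 -0.1" --pt "0 0 -4 0 0 0 -0.1" --pt "0 0 -5 0 0 0 -0.1" --pt "0 0 -5 0 0 0 -0.1" --pt "0 0 -2 0 0 0 -0.1" --pt "0 0 0 0 0 0 -0.1"

```text
time: 20.12
tool_pos: [0.5876, 0.2263, 0.2357]
ee_rot: [[1.0, -0.014, 0.002], [-0.014, -1.0, 0.001], [0.002, -0.001, -1.0]]
wrist_force: [-0.9, 0.7, -1.0]
gripper_width: 0.45
```

```bash
python3 - <<'E'
from h import *
go(.4897,.2763,.20,-.82)
a=shot('top')['frame'][145:275,140:310];p=shot('scene');b=p['frame'][235:365,400:570]
cv2.imwrite('pics/t4.png',cv2.resize(np.hstack([a,b]),None,fx=2.35,fy=2.35)[:,:,::-1])
E
```

```text
turn -1.571 shift cm [ 4.86 -9.87  3.56]
 turn 1.571 shift cm [-4.86  9.87  3.56]
 t 20.1 pos [0.5876 0.2263 0.2357] head -90.8 tilt [ 0.0021  0.0014 -1.    ] F [-0.9  0.7 -1. ] w 0.45 q7 -94.7
```

View pics/t4.png

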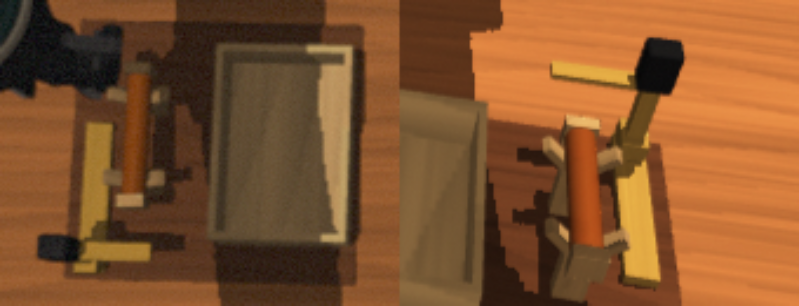

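Tube sits in both notches (left crop 135,140; right 585,185). Now the keeper goes home.

play_rows --pt "0 0 0 0 0 -0.157 0.1" --pt "0 0 0 0 0 -0.157 0.1" --pt "0 0 0 0 0 -0.157 0.1" --pt "0 0 0 0 0 -0.157 0.1" --pt "0 0 0 0 0 -0.157 0.1" --pt "0 0 0 0 0 -0.157 0.1" --pt "0 0 0 0 0 -0.157 0.1" --pt "0 0 0 0 0 -0.157 0.1" --pt "0 0 0 0 0 -0.157 0.1" --pt "0 0 0 0 0 -0.158 0.1" --pt "1.62 -3.29 0 0 0 0 0.1" --pt "1.62 -3.29 0 0 0 0 0.1" --pt "1.62 -3.29 0 0 0 0 0.1" --pt "0 0 0 0 0 0 0.1" --pt "0 0 0 0 0 0 0.1"

```text
time: 22.1
tool_pos: [0.4892, 0.2757, 0.2331]
ee_rot: [[0.014, 1.0, -0.001], [1.0, -0.014, -0.001], [-0.001, -0.001, -1.0]]
wrist_force: [0.6, -0.3, -0.4]
gripper_width: 0.548
```

```bash
python3 -c "
from h import *
go(.4900,.2757,.089,-.82)"
```

```text
turn 0.0 shift cm [ 0.02  0.09 14.41]
 turn -3.142 shift cm [-0.02 -0.09 14.41]
 t 22.1 pos [0.4892 0.2757 0.2331] head -0.8 tilt [-7.e-04 -1.e-03 -1.e+00] F [ 0.6 -0.3 -0.4] w 0.548 q7 -24.8
```

play_rows --pt "0 0.1 4 0 0 0 0.1" --pt "0 0 4 0 0 0 0.1" --pt "0 0 4 0 0 0 0.1" --pt "0 0 2.4 0 0 0 0.1" --pt "0 0 0 0 0 0 0.1" --pt "0 0 0 0 0 0 -1" --pt "0 0 0 0 0 0 -1" --pt "0 0 0 0 0 0 -1" --pt "0 0 0 0 0 0 -1" --pt "0 0 0 0 0 0 -1" --pt "0 1 0 0 0 0 -1" --pt "0 1 0 0 0 0 -1" --pt "0 1 0 0 0 0 -1" --pt "0 1 0 0 0 0 -1" --pt "0 1 0 0 0 0 -1" --pt "0 0.5 0 0 0 0 -1" --pt "0 0.3 0 0 0 0 -1" --pt "0 0 0 0 0 0 -1"

```text
time: 24.35
tool_pos: [0.5492, 0.275, 0.091]
ee_rot: [[0.015, 1.0, 0.002], [1.0, -0.015, 0.0], [0.0, 0.002, -1.0]]
wrist_force: [1.9, -3.9, 4.9]
gripper_width: 0.223
```

play_rows --pt "0 0.2 0 0 0 0 -1" --pt "0 0.2 0 0 0 0 -1" --pt "0 0 0 0 0 0 -1"

```text
time: 24.72
tool_pos: [0.5505, 0.275, 0.0909]
ee_rot: [[0.014, 1.0, -0.004], [1.0, -0.014, -0.0], [-0.0, -0.004, -1.0]]
wrist_force: [-21.5, -6.7, 24.7]
gripper_width: 0.223
```

play_rows --pt "0 -0.3 0 0 0 0 -1" --pt "0 0 0 0 0 0 0.1" --pt "0 0 0 0 0 0 0.1" --pt "0 0 0 0 0 0 0.1" --pt "0 0 -4 0 0 0 0.1" --pt "0 0 -5 0 0 0 0.1" --pt "0 0 -5 0 0 0 0.1" --pt "0 0 0 0 0 0 0.1"

```text
time: 25.72
tool_pos: [0.5507, 0.2759, 0.2336]
ee_rot: [[0.014, 1.0, 0.005], [1.0, -0.014, 0.003], [0.003, 0.005, -1.0]]
wrist_force: [0.6, 0.5, -0.2]
gripper_width: 0.551
```

```bash
cat >> h.py <<'E'
def find(names=('jar1','caddy1')):
    T=shot('top');S=shot('scene');out=[]
    for n in names:
        hz=.045
        o=[(q,ctrl.outline_of(q,n)) for q in(T,S)]
        done=[]
        for q,l in o:
            for t in l:
                if t['score']<.4 or t['mask'].sum()>4000: continue
                c=np.array(t['centre'])*[640,480];xy=ray(q,c,hz)
                col=q['frame'][t['mask']].mean(0).astype(int)
                if any(np.hypot(*(xy-d))<.03 for d in done): continue
                done.append(xy);v=[(q,t['mask'])]
                if q is T:
                    b=[s for s in o[1][1] if np.hypot(*(ray(S,np.array(s['centre'])*[640,480],hz)-xy))<.025]
                    if b:v.append((S,b[0]['mask']))
                f=min((fit(v,n,xy,0,th) for th in((0,) if n=='jar1' else (0,.5,1,-.5))),key=lambda r:r[3])
                print(n,round(t['score'],2),col,len(v),np.round(f,4))
E
python3 -c "
from h import *
find()
go(.6627,-.1229,.20)"
```

```text
jar1 0.92 [140  82  76] 2 [ 0.5793 -0.0207  5.1631  0.0991]
jar1 0.87 [107  63  29] 1 [ 0.4459 -0.2049  4.0945  0.0401]
jar1 0.82 [72 94 46] 2 [ 0.4596 -0.0924  2.8376  0.1002]
jar1 0.74 [104  61  28] 2 [ 0.6623 -0.1229  1.9185  0.1459]
jar1 0.66 [109  64  30] 2 [ 0.5488 -0.108  -3.1709  0.0776]
caddy1 0.63 [130 108  89] 2 [ 0.546  -0.2183 61.7476  0.0756]
caddy1 0.75 [72 51 23] 1 [ 0.5189  0.2752 68.3366  0.7687]
 turn 0.0 shift cm [-39.64  11.95   2.89]
 t 26.0 pos [0.5488 0.2751 0.2286] head -0.8 tilt [-0.0015 -0.0011 -1.    ] F [ 1.1  0.8 -0.2] w 0.552 q7 -20.3
```

play_rows --pt "-4.95 1.49 0 0 0 0 0.1" --pt "-4.95 1.49 0 0 0 0 0.1" --pt "-4.95 1.49 0 0 0 0 0.1" --pt "-4.95 1.49 0 0 0 0 0.1" --pt "-4.95 1.49 0 0 0 0 0.1" --pt "-4.95 1.49 0 0 0 0 0.1" --pt "-4.95 1.49 0 0 0 0 0.1" --pt "-4.95 1.49 0 0 0 0 0.1" --pt "0 0 0 0 0 0 0.1" --pt "0 0 5 0 0 0 0.1" --pt "0 0 4 0 0 0 0.1" --pt "0 0 0 0 0 0 0.1"

```text
time: 27.52
tool_pos: [0.6611, -0.1212, 0.1368]
ee_rot: [[0.013, 1.0, -0.006], [1.0, -0.013, 0.001], [0.001, -0.006, -1.0]]
wrist_force: [-0.7, -0.4, 1.1]
gripper_width: 0.547
```

```bash
python3 -c "
from h import *
go(.6624,-.1229,.061)"
```

```text
turn 0.0 shift cm [-0.17  0.17  7.57]
 t 27.5 pos [ 0.6611 -0.1212  0.1368] head -0.8 tilt [-5.6e-03  6.0e-04 -1.0e+00] F [-0.7 -0.4  1.1] w 0.547 q7 22.1
```

play_rows --pt "-0.17 0.13 4 0 0 0 0.1" --pt "0 0 3 0 0 0 0.1" --pt "0 0 0.6 0 0 0 0.1" --pt "0 0 0 0 0 0 0.1" --pt "0 0 0 0 0 0 -1" --pt "0 0 0 0 0 0 -1" --pt "0 0 0 0 0 0 -1" --pt "0 0 0 0 0 0 -1" --pt "0 0 0 0 0 0 -1"

```text
time: 28.65
tool_pos: [0.6645, -0.1243, 0.0654]
ee_rot: [[0.014, 1.0, 0.001], [1.0, -0.014, -0.0], [-0.0, 0.001, -1.0]]
wrist_force: [-3.6, 0.2, 9.4]
gripper_width: 0.269
```

```bash
python3 -c "
from h import *
go(*car(.049,.023),.2)"
```

```text
turn 0.0 shift cm [ 25.47  -3.28 -13.47]
 t 28.6 pos [ 0.6645 -0.1243  0.0654] head -0.8 tilt [ 1.4e-03 -2.0e-04 -1.0e+00] F [-3.6  0.2  9.4] w 0.269 q7 24.2
```

play_rows --pt "0 0 -2 0 0 0 -1" --pt "0 0 -4 0 0 0 -1" --pt "0 0 -5 0 0 0 -1" --pt "0 0 -2.5 0 0 0 -1" --pt "4.2 -0.55 0 0 0 0 -1" --pt "4.2 -0.55 0 0 0 0 -1" --pt "4.2 -0.55 0 0 0 0 -1" --pt "4.2 -0.55 0 0 0 0 -1" --pt "4.2 -0.55 0 0 0 0 -1" --pt "4.2 -0.55 0 0 0 0 -1" --pt "0 0 0 0 0 0 -1" --pt "0 0 0 0 0 0 -1"

```text
time: 30.15
tool_pos: [0.6348, 0.1278, 0.2]
ee_rot: [[0.014, 1.0, 0.001], [1.0, -0.014, -0.0], [-0.0, 0.001, -1.0]]
wrist_force: [1.3, -0.5, -1.8]
gripper_width: 0.265
```

```bash
python3 - <<'E'
from h import *
x,y=car(.049,.023);go(x,y-.0014,.0785)
a=shot('top')['frame'][100:320,140:400];b=shot('scene')['frame'][160:380,300:560]
cv2.imwrite('pics/t5.png',cv2.resize(np.hstack([a,b]),None,fx=1.5,fy=1.5)[:,:,::-1])
E
```

```text
turn 0.0 shift cm [1.700e-01 1.000e-02 1.215e+01]
 t 30.1 pos [0.6348 0.1278 0.2   ] head -0.8 tilt [ 1.1e-03 -2.0e-04 -1.0e+00] F [ 1.3 -0.5 -1.8] w 0.265 q7 -2.2
```

View pics/t5.png

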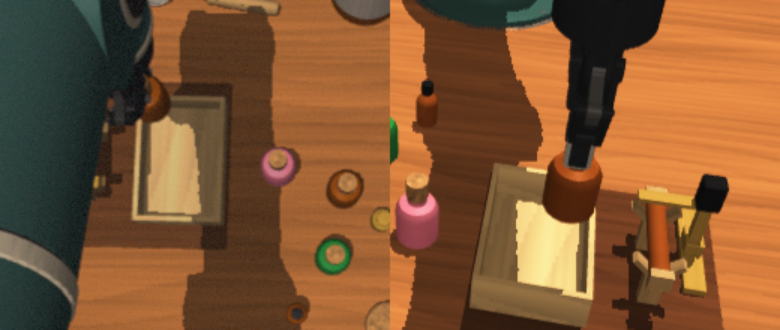

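Jar upright in the grip above the box; the keeper tongue covers the far tube end. Lower it.

play_rows --pt "0.17 0 4 0 0 0 -1" --pt "0 0 4 0 0 0 -1" --pt "0 0 2.5 0 0 0 -1" --pt "0 0 0.8 0 0 0 -1" --pt "0 0 0.8 0 0 0 -1" --pt "0 0 0 0 0 0 -1" --pt "0 0 0 0 0 0 -1"

```text
time: 31.12
tool_pos: [0.6351, 0.1301, 0.0786]
ee_rot: [[0.014, 1.0, 0.001], [1.0, -0.014, 0.0], [0.0, 0.001, -1.0]]
wrist_force: [0.3, 0.2, -2.5]
gripper_width: 0.27
```

play_rows --pt "0 0 0.15 0 0 0 -1" --pt "0 0 0 0 0 0 -0.1" --pt "0 0 0 0 0 0 -0.1" --pt "0 0 0 0 0 0 -0.1" --pt "0 0 -3 0 0 0 -0.1" --pt "0 0 -5 0 0 0 -0.1" --pt "0 0 -4 0 0 0 -0.1" --pt "0 0 0 0 0 0 0.1"

```text
time: 32.12
tool_pos: [0.636, 0.1302, 0.1995]
ee_rot: [[0.014, 1.0, 0.005], [1.0, -0.014, 0.001], [0.002, 0.005, -1.0]]
wrist_force: [0.6, -0.3, -0.2]
gripper_width: 0.548
```

```bash
python3 -c "
from h import *
find(('jar1',))
go(.5486,-.108,.20)"
```

```text
jar1 0.79 [125  74  34] 2 [ 0.5484 -0.108   0.369   0.0804]
jar1 0.79 [159  94  87] 2 [ 0.5783 -0.0213  4.7337  0.0957]
jar1 0.76 [124  73  34] 2 [ 0.4452 -0.2049  5.3773  0.0753]
jar1 0.64 [ 82 104  51] 2 [ 0.4597 -0.0925  3.18    0.0696]
jar1 0.59 [111  66  32] 2 [0.6353 0.131  4.3549 0.3762]
 turn 0.0 shift cm [-23.92  -8.22  -0.46]
 t 32.3 pos [0.6341 0.13   0.1952] head -0.8 tilt [-1.6e-03 -6.0e-04 -1.0e+00] F [-0.8  0.8 -0.2] w 0.546 q7 -2.2
```

play_rows --pt "-3.99 -1.35 0 0 0 0 0.1" --pt "-3.99 -1.35 0 0 0 0 0.1" --pt "-3.99 -1.35 0 0 0 0 0.1" --pt "-3.99 -1.35 0 0 0 0 0.1" --pt "-3.99 -1.35 0 0 0 0 0.1" --pt "-3.99 -1.35 0 0 0 0 0.1" --pt "0 0 0 0 0 0 0.1" --pt "0 0 5 0 0 0 0.1" --pt "0 0 0 0 0 0 0.1"

```text
time: 33.45
tool_pos: [0.5484, -0.1071, 0.1434]
ee_rot: [[0.013, 1.0, -0.006], [1.0, -0.013, 0.0], [0.0, -0.006, -1.0]]
wrist_force: [-0.7, 0.0, -0.3]
gripper_width: 0.548
```

```bash
python3 -c "
from h import *
go(.5494,-.108,.063)"
```

```text
turn 0.0 shift cm [-0.09  0.15  8.04]
 t 33.5 pos [ 0.5484 -0.1071  0.1434] head -0.8 tilt [-6.2e-03  1.0e-04 -1.0e+00] F [-0.7  0.  -0.3] w 0.548 q7 22.1
```

play_rows --pt "0 0.1 4 0 0 0 0.1" --pt "0 0 3 0 0 0 0.1" --pt "0 0 1 0 0 0 0.1" --pt "0 0 0 0 0 0 0.1" --pt "0 0 0 0 0 0 -1" --pt "0 0 0 0 0 0 -1" --pt "0 0 0 0 0 0 -1" --pt "0 0 0 0 0 0 -1" --pt "0 0 0 0 0 0 -1"

```text
time: 34.58
tool_pos: [0.5517, -0.1083, 0.0675]
ee_rot: [[0.014, 1.0, 0.001], [1.0, -0.014, 0.0], [0.0, 0.001, -1.0]]
wrist_force: [-4.1, -0.1, 9.3]
gripper_width: 0.269
```

```bash
python3 -c "
from h import *
go(*car(.015,-.024),.2)"
```

```text
turn 0.0 shift cm [ 19.34   4.62 -13.24]
 t 34.6 pos [ 0.5517 -0.1083  0.0675] head -0.8 tilt [ 0.0012  0.     -1.    ] F [-4.1 -0.1  9.3] w 0.269 q7 26.0
```

play_rows --pt "0 0 -2 0 0 0 -1" --pt "0 0 -4 0 0 0 -1" --pt "0 0 -5 0 0 0 -1" --pt "0 0 -2.3 0 0 0 -1" --pt "3.88 0.92 0 0 0 0 -1" --pt "3.88 0.92 0 0 0 0 -1" --pt "3.88 0.92 0 0 0 0 -1" --pt "3.88 0.92 0 0 0 0 -1" --pt "3.88 0.92 0 0 0 0 -1" --pt "0 0 0 0 0 0 -1" --pt "0 0 0 0 0 0 -1"

```text
time: 35.95
tool_pos: [0.6, 0.0846, 0.2004]
ee_rot: [[0.014, 1.0, 0.001], [1.0, -0.014, -0.0], [-0.0, 0.001, -1.0]]
wrist_force: [0.6, -1.1, -2.6]
gripper_width: 0.268
```

```bash
python3 -c "
from h import *
go(*car(.015,-.024),.0803)"
```

```text
turn 0.0 shift cm [-0.02  0.04 12.01]
 t 36.0 pos [0.6    0.0846 0.2004] head -0.8 tilt [ 8.e-04 -3.e-04 -1.e+00] F [ 0.6 -1.1 -2.6] w 0.268 q7 0.8
```

play_rows --pt "0 0 4 0 0 0 -1" --pt "0 0 4 0 0 0 -1" --pt "0 0 2.5 0 0 0 -1" --pt "0 0 0.8 0 0 0 -1" --pt "0 0 0.8 0 0 0 -1" --pt "0 0 0 0 0 0 -1" --pt "0 0 0 0 0 0 -1"

```text
time: 36.83
tool_pos: [0.6005, 0.0851, 0.0791]
ee_rot: [[0.014, 1.0, 0.001], [1.0, -0.014, 0.0], [0.0, 0.001, -1.0]]
wrist_force: [-0.1, 0.6, -2.0]
gripper_width: 0.267
```

play_rows --pt "0 0 0.1 0 0 0 -1" --pt "0 0 0 0 0 0 -0.1" --pt "0 0 0 0 0 0 -0.1" --pt "0 0 0 0 0 0 -0.1" --pt "0 0 -3 0 0 0 -0.1" --pt "0 0 -5 0 0 0 -0.1" --pt "0 0 -4 0 0 0 -0.1" --pt "0 0 0 0 0 0 0.1"

```text
time: 37.83
tool_pos: [0.6014, 0.0853, 0.2003]
ee_rot: [[0.014, 1.0, 0.005], [1.0, -0.014, 0.001], [0.001, 0.005, -1.0]]
wrist_force: [0.3, 0.6, -0.8]
gripper_width: 0.549
```

```bash
python3 -c "
from h import *
find(('jar1','caddy1'))
go(.4457,-.2049,.20)"
```

```text
jar1 0.72 [141  81  82] 2 [ 0.5788 -0.0209  2.0308  0.127 ]
jar1 0.71 [ 83 107  52] 2 [ 0.4598 -0.093   8.2266  0.0681]
jar1 0.65 [129  77  36] 2 [ 0.4444 -0.2054  0.9746  0.0802]
jar1 0.6 [114  69  34] 2 [ 0.5998  0.0854 -2.5671  0.226 ]
jar1 0.73 [129  72  33] 1 [ 0.6157  0.1327 12.433   0.3113]
caddy1 0.58 [150 125 104] 2 [ 0.5466 -0.218  62.3892  0.0731]
 turn 0.0 shift cm [-29.21 -14.98  -0.33]
 t 38.1 pos [0.5996 0.0851 0.1963] head -0.8 tilt [-1.5e-03 -6.0e-04 -1.0e+00] F [ 0.1 -0.6 -1. ] w 0.545 q7 1.0
```

play_rows --pt "-4.18 -2.12 0 0 0 0 0.1" --pt "-4.18 -2.12 0 0 0 0 0.1" --pt "-4.18 -2.12 0 0 0 0 0.1" --pt "-4.18 -2.12 0 0 0 0 0.1" --pt "-4.18 -2.12 0 0 0 0 0.1" --pt "-4.18 -2.12 0 0 0 0 0.1" --pt "-4.18 -2.12 0 0 0 0 0.1" --pt "0 0 0 0 0 0 0.1" --pt "0 0 5 0 0 0 0.1" --pt "0 0 0 0 0 0 0.1"

```text
time: 39.38
tool_pos: [0.446, -0.2043, 0.145]
ee_rot: [[0.014, 1.0, -0.006], [1.0, -0.014, 0.001], [0.001, -0.006, -1.0]]
wrist_force: [-0.0, -0.2, -0.4]
gripper_width: 0.551
```

```bash
python3 -c "
from h import *
go(.4465,-.2051,.063)"
```

```text
turn 0.0 shift cm [-0.08  0.1   8.2 ]
 t 39.4 pos [ 0.446  -0.2043  0.145 ] head -0.8 tilt [-5.7e-03  8.0e-04 -1.0e+00] F [-0.  -0.2 -0.4] w 0.551 q7 35.1
```

play_rows --pt "0 0 4 0 0 0 0.1" --pt "0 0 3 0 0 0 0.1" --pt "0 0 1.1 0 0 0 0.1" --pt "0 0 0 0 0 0 0.1" --pt "0 0 0 0 0 0 -1" --pt "0 0 0 0 0 0 -1" --pt "0 0 0 0 0 0 -1" --pt "0 0 0 0 0 0 -1" --pt "0 0 0 0 0 0 -1"

```text
time: 40.5
tool_pos: [0.4479, -0.2056, 0.0674]
ee_rot: [[0.014, 1.0, 0.001], [1.0, -0.014, -0.0], [-0.0, 0.001, -1.0]]
wrist_force: [-3.7, 0.6, 9.5]
gripper_width: 0.268
```

```bash
python3 -c "
from h import *
go(*car(-.018,.024),.2)"
```

```text
turn 0.0 shift cm [ 34.01  11.56 -13.25]
 t 40.5 pos [ 0.4479 -0.2056  0.0674] head -0.8 tilt [ 1.2e-03 -1.0e-04 -1.0e+00] F [-3.7  0.6  9.5] w 0.268 q7 41.3
```

play_rows --pt "0 0 -2 0 0 0 -1" --pt "0 0 -4 0 0 0 -1" --pt "0 0 -5 0 0 0 -1" --pt "0 0 -2.3 0 0 0 -1" --pt "4.25 1.45 0 0 0 0 -1" --pt "4.25 1.45 0 0 0 0 -1" --pt "4.25 1.45 0 0 0 0 -1" --pt "4.25 1.45 0 0 0 0 -1" --pt "4.25 1.45 0 0 0 0 -1" --pt "4.25 1.45 0 0 0 0 -1" --pt "4.25 1.45 0 0 0 0 -1" --pt "4.25 1.4 0 0 0 0 -1" --pt "0 0 0 0 0 0 -1" --pt "0 0 0 0 0 0 -1"

```text
time: 42.25
tool_pos: [0.5676, 0.1325, 0.1997]
ee_rot: [[0.014, 1.0, 0.0], [1.0, -0.014, -0.0], [-0.0, 0.0, -1.0]]
wrist_force: [-0.3, -0.3, -2.7]
gripper_width: 0.267
```

```bash
python3 -c "
from h import *
go(*car(-.018,.024),.0795)
find(('jar1',))"
```

```text
turn 0.0 shift cm [ 0.04  0.05 12.02]
 t 42.2 pos [0.5676 0.1325 0.1997] head -0.8 tilt [ 2.e-04 -4.e-04 -1.e+00] F [-0.3 -0.3 -2.7] w 0.267 q7 -5.1
jar1 0.92 [98 59 29] 2 [0.6373 0.1346 2.0445 0.4012]
jar1 0.8 [ 81 105  51] 2 [ 0.4594 -0.0929  7.4587  0.0872]
jar1 0.64 [154  91  84] 2 [ 0.5792 -0.021   5.1254  0.0833]
jar1 0.61 [95 55 25] 2 [ 0.5996  0.0859 -8.3635  0.1607]
jar1 0.59 [86 48 21] 1 [  0.5908   0.1524 -18.8183   0.5554]
jar1 0.66 [100  46  17] 1 [ 0.4267  0.1451 14.877   0.3765]
```

play_rows --pt "0 0.05 4 0 0 0 -1" --pt "0 0 4 0 0 0 -1" --pt "0 0 2.5 0 0 0 -1" --pt "0 0 0.8 0 0 0 -1" --pt "0 0 0.8 0 0 0 -1" --pt "0 0 0 0 0 0 -1" --pt "0 0 0 0 0 0 -1"

```text
time: 43.32
tool_pos: [0.5687, 0.1331, 0.079]
ee_rot: [[0.014, 1.0, 0.001], [1.0, -0.014, 0.0], [0.0, 0.001, -1.0]]
wrist_force: [-0.1, 0.4, -1.5]
gripper_width: 0.268
```

play_rows --pt "0 0 0.1 0 0 0 -1" --pt "0 0 0 0 0 0 -0.1" --pt "0 0 0 0 0 0 -0.1" --pt "0 0 0 0 0 0 -0.1" --pt "0 0 -3 0 0 0 -0.1" --pt "0 0 -5 0 0 0 -0.1" --pt "0 0 -4 0 0 0 -0.1" --pt "0 0 0 0 0 0 0.1"

```text
time: 44.32
tool_pos: [0.5696, 0.1333, 0.2002]
ee_rot: [[0.014, 1.0, 0.004], [1.0, -0.014, 0.002], [0.002, 0.004, -1.0]]
wrist_force: [-0.3, -0.9, 0.2]
gripper_width: 0.548
```

```bash
python3 -c "
from h import *
find(('caddy1',))
go(.5472,-.2180,.20,-28)"
```

```text
caddy1 0.59 [147 122  99] 2 [  0.5456  -0.2186 -27.33     0.0637]
 turn 0.475 shift cm [-31.96  14.66  -0.35]
 turn -2.667 shift cm [ 31.96 -14.66  -0.35]
 t 44.5 pos [0.5678 0.133  0.1963] head -0.8 tilt [-1.5e-03 -6.0e-04 -1.0e+00] F [0.5 0.1 0.2] w 0.551 q7 -4.8
```

play_rows --pt "0 0 0 0 0 0.157 0.1" --pt "0 0 0 0 0 0.157 0.1" --pt "0 0 0 0 0 0.157 0.1" --pt "-4 1.83 0 0 0 0 0.1" --pt "-4 1.83 0 0 0 0 0.1" --pt "-4 1.83 0 0 0 0 0.1" --pt "-4 1.83 0 0 0 0 0.1" --pt "-4 1.83 0 0 0 0 0.1" --pt "-4 1.83 0 0 0 0 0.1" --pt "-4 1.83 0 0 0 0 0.1" --pt "-4 1.83 0 0 0 0 0.1" --pt "0 0 0 0 0 0 0.1" --pt "0 0 5 0 0 0 0.1" --pt "0 0 0 0 0 0 0.1"

```text
time: 46.28
tool_pos: [0.5468, -0.2169, 0.1443]
ee_rot: [[0.466, 0.885, -0.006], [0.885, -0.466, 0.001], [-0.002, -0.006, -1.0]]
wrist_force: [0.1, 0.0, 0.1]
gripper_width: 0.551
```

```bash
python3 -c "
from h import *
go(.547,-.2184,.063,-27.8)"
```

```text
turn 0.001 shift cm [-0.11  0.14  8.12]
 turn -3.141 shift cm [ 0.11 -0.14  8.12]
 t 46.3 pos [ 0.5468 -0.2169  0.1443] head -27.8 tilt [-0.0061  0.0014 -1.    ] F [0.1 0.  0.1] w 0.551 q7 10.0
```

play_rows --pt "-0.1 0.05 4 0 0 0 0.1" --pt "0 0 3 0 0 0 0.1" --pt "0 0 1 0 0 0 0.1" --pt "0 0 0 0 0 0 0.1" --pt "0 0 0 0 0 0 -1" --pt "0 0 0 0 0 0 -1" --pt "0 0 0 0 0 0 -1" --pt "0 0 0 0 0 0 -1" --pt "0 0 0 0 0 0 -1"

```text
time: 47.4
tool_pos: [0.5492, -0.2196, 0.0685]
ee_rot: [[0.466, 0.885, 0.002], [0.885, -0.466, -0.0], [0.001, 0.001, -1.0]]
wrist_force: [-1.6, 1.5, 9.3]
gripper_width: 0.251
```

```bash
python3 -c "
from h import *
go(*car(-.0495,-.025),.2,-.82)"
```

```text
turn -0.471 shift cm [ 30.37  -1.74 -13.16]
 turn 2.671 shift cm [-30.37   1.74 -13.16]
 t 47.4 pos [ 0.5492 -0.2196  0.0685] head -27.8 tilt [ 1.6e-03 -2.0e-04 -1.0e+00] F [-1.6  1.5  9.3] w 0.251 q7 13.9
```

play_rows --pt "0 0 -2 0 0 0 -1" --pt "0 0 -4 0 0 0 -1" --pt "0 0 -5 0 0 0 -1" --pt "0 0 -2.3 0 0 0 -1" --pt "0 0 0 0 0 -0.157 -1" --pt "0 0 0 0 0 -0.157 -1" --pt "0 0 0 0 0 -0.157 -1" --pt "4.34 -0.25 0 0 0 0 -1" --pt "4.34 -0.25 0 0 0 0 -1" --pt "4.34 -0.25 0 0 0 0 -1" --pt "4.34 -0.25 0 0 0 0 -1" --pt "4.34 -0.25 0 0 0 0 -1" --pt "4.34 -0.25 0 0 0 0 -1" --pt "4.34 -0.25 0 0 0 0 -1" --pt "0 0 0 0 0 0 -1" --pt "0 0 0 0 0 0 -1"

```text
time: 49.4
tool_pos: [0.5354, 0.0839, 0.2012]
ee_rot: [[0.014, 1.0, 0.001], [1.0, -0.014, -0.0], [-0.0, 0.001, -1.0]]
wrist_force: [-0.4, -0.3, -1.0]
gripper_width: 0.256
```

```bash
python3 - <<'E'
from h import *
go(*car(-.0495,-.025),.0805,-.82)
a=shot('top')['frame'][130:290,150:340];b=shot('scene')['frame'][200:360,330:520]
cv2.imwrite('pics/t6.png',cv2.resize(np.hstack([a,b]),None,fx=2.1,fy=2.1)[:,:,::-1])
E
```

```text
turn -0.0 shift cm [ 0.04  0.04 12.07]
 turn 3.141 shift cm [-0.04 -0.04 12.07]
 t 49.4 pos [0.5354 0.0839 0.2012] head -0.8 tilt [ 8.e-04 -2.e-04 -1.e+00] F [-0.4 -0.3 -1. ] w 0.256 q7 -2.6
```

View pics/t6.png

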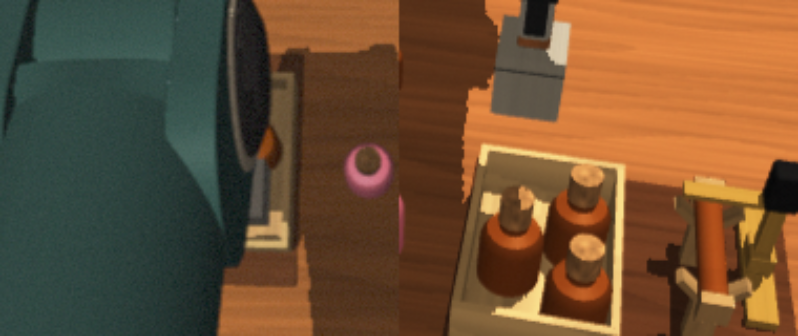

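Three jars upright in the box; caddy hanging aligned at crop (530,70). Lower.

play_rows --pt "0 0.04 4 0 0 0 -1" --pt "0 0 3 0 0 0 -1" --pt "0 0 2 0 0 0 -1" --pt "0 0 1.5 0 0 0 -1" --pt "0 0 0.8 0 0 0 -1" --pt "0 0 0.8 0 0 0 -1" --pt "0 0 0 0 0 0 -1" --pt "0 0 0 0 0 0 -1"

```text
time: 50.5
tool_pos: [0.536, 0.0846, 0.0796]
ee_rot: [[0.014, 1.0, 0.001], [1.0, -0.014, 0.0], [0.0, 0.001, -1.0]]
wrist_force: [0.1, -0.1, -1.6]
gripper_width: 0.25
```

play_rows --pt "0 0 0.1 0 0 0 -1" --pt "0 0 0 0 0 0 -0.1" --pt "0 0 0 0 0 0 -0.1" --pt "0 0 0 0 0 0 -0.1" --pt "0 0 -3 0 0 0 -0.1" --pt "0 0 -5 0 0 0 -0.1" --pt "0 0 -4 0 0 0 -0.1" --pt "-5 -2 -1 0 0 0 0.1" --pt "-5 -2 -1 0 0 0 0.1" --pt "-5 -2 -1 0 0 0 0.1" --pt "-5 -2 -1 0 0 0 0.1" --pt "0 0 0 0 0 0 0.1" --pt "0 0 0 0 0 0 0.1"

```text
time: 52.12
tool_pos: [0.4531, -0.1139, 0.2383]
ee_rot: [[0.014, 1.0, 0.0], [1.0, -0.014, 0.0], [0.0, 0.0, -1.0]]
wrist_force: [-0.5, -1.0, 0.2]
gripper_width: 0.542
```

```bash
python3 - <<'E'
from h import *
a=shot('top')['frame'][140:290,150:340];b=shot('scene')['frame'][240:390,340:530]
cv2.imwrite('pics/t7.png',cv2.resize(np.hstack([a,b]),None,fx=2.1,fy=2.1)[:,:,::-1])
cv2.imwrite('pics/s8.png',shot('scene')['frame'][:,:,::-1])
print(ctrl.get_state()['time'])
E
```

```text
52.275
```

View pics/t7.png

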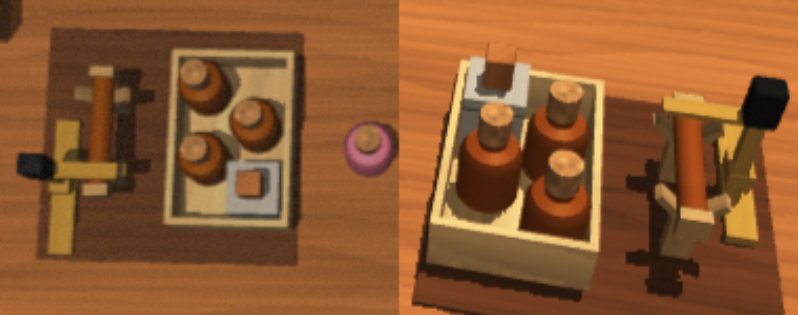

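View pics/s8.png

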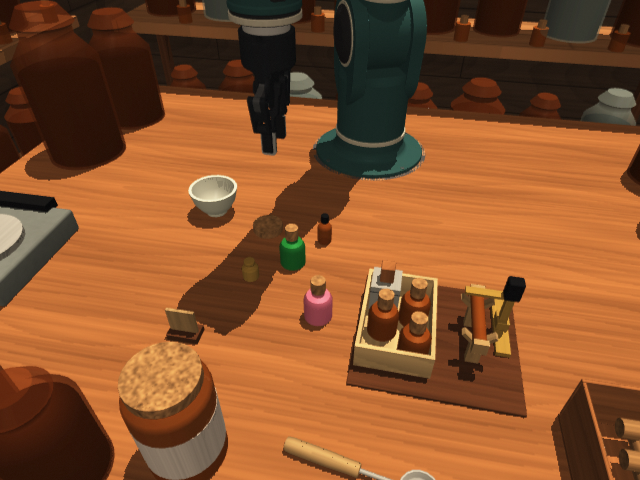

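Everything is in place: three jars and the caddy upright in the box, the tube in both notches under the keeper, and the other things where they started.

```bash
python3 -c "
from bench import ctrl
print(ctrl.finish_job())"
```

```text
the job is handed in; nothing more can be done
None
```

The sample carrier is made up and all four objects that belong in the box are packed; I handed it in at about 52 s of the 208 s allowed.

- **Carrier:** I drew the keeper back to its stop, laid the tube in the cradle, then pushed the keeper home. It travelled about 60.8 mm against a nominal 60, and the force rose to about 31 N at the back stop and 22 N at the home stop.
- **Box:** the three amber jars and the one square canister that were on the table are standing in it. No long canister or second square canister was there.
- **Last checks:** the final scene and top pictures show the tube in both notches with the keeper tongue over its end, and all four objects upright inside the walls. The scene picture shows the weight, mortar, card stand, dropper bottle, cork lid and both look-alikes (green and pink) where they were. The arm was clear of everything at hand-in.

**Disagreements and forces**
- The networks sometimes reported false or poorly fitting objects (for example, the keeper block taken for a canister), so I checked them against the pictures.
- The first grip on the tube was too high, so I opened and gripped it again lower.
- Seating the tube briefly pressed with about 36 N, read at the wrist. I don't think the 40 N limit was passed, but readings come only at the end of each move.

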